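# Shim the rocking dehumidifier

## Task

The small white dehumidifier on the worktop rocks, because the foot at its front right corner (front: the side towards the robot) is screwed up too short and hangs clear of the worktop. Take the thicker of the two wooden wedges and, with the wedge lying on the worktop, push its thin end in from the right-hand side under that foot, centred on it, until it jams tight and stays so by itself. Do not drive it so far that the dehumidifier is lifted off its other feet or shoved along, and leave everything else where it is.

Things in the scene. Friction and masses are not known exactly. Their poses are not given: they have to be found in the camera images.
- dehumidifier: white box, 200 mm deep (its x), 220 wide (y), 208 high, about 6 kg, loose, level on three of its four round rubber feet (32 mm across, at x +-75, y +-85 mm); the front right one (x -75, y -85) is short. Underside 34 mm above the worktop, right-hand wall at y = -110 mm. Origin on the worktop under its middle; x axis from its front to its back, y to its left, z up.
- foot_point (a point): point on the worktop straight below the middle of the short foot (x -75, y -85, z 0 mm in the dehumidifier's frame). The foot's flat sole, 32 mm across, hangs 9 to 15 mm above it; how much differs each time and is not measured. The foot does not give; lifting that corner takes about 11 N.
- wedge: thicker wooden wedge, 180 mm long, 44 wide, 28 mm thick sloping evenly to 3 mm; 90 g. Origin: middle of its flat underside; x axis along it to the thin end, z up. Grip its sides near the thick end. It slides with under 1 N; once the slope meets the foot the push climbs steeply: at 6 to 10 N it is jammed tight, from about 13 N the box lifts. Friction then holds it.
- thin_wedge: the other wooden wedge, same length and width (180 x 44 mm) but only 7 mm thick at its thick end and 3 mm at the thin end: too thin to fill the gap. Same axes and origin as the thicker one. Not to be used.
- dosing_cup: round translucent white dosing cup, 66 mm across, 50 mm high, loose, standing behind the work; origin under its middle. Leave it alone.
- tape_roll: black roll of tape lying flat, 58 mm across, 19 mm high, loose; origin under its middle. Leave it alone.
- tin: grey tin box, 70 x 114 x 37 mm, loose; origin under its middle. Leave it alone.
Things that resemble listed ones, but are neither listed nor needed, are in the scene too. Leave any turquoise look-alike of the wedge alone.

How it is judged:
By the outcome, as a careful person would: the job done as asked, in the order asked, and still so for the second after the job is handed in, with the robot touching nothing.
It also fails if it takes over 48 s, if anything falls off the work surface, if the arm or the gripper's body presses on something with over 40 N, if the wrist force passes 120 N, or if a joint passes its speed limit or range.

## Robot

A 6-joint arm with a two-finger parallel gripper is mounted at the origin on a cart in front of the work surface, level with it; the furniture and walls round the work are solid. World frame = base frame: x ahead of the robot, y to its left, z up, the work surface at z = 0. Lengths are in m, angles in rad, forces in N, time in s.
With the tool pointing down it reaches from about 0.25 to 0.775 m from the base axis. Payload 4 kg.
Tool frame: the origin (TCP) lies on the centre line of the jaws, within the pads' length; the fingertips stand 14 mm ahead of it and the grasp point (between the pads) lies 5 mm behind it (robot.tcp_to_tips is the distance from the TCP to the fingertips, in m); z points along the fingers, y is the line along which they close (so a half turn about z gives the same grasp; the last joint's range is limited). The gripper opens to 94 mm and grips with 3 to 60 N. Pads are 16 mm wide; open, the fingers measure 119 mm over their backs; the gripper's body (75 mm by 177 mm) begins 78 mm behind the grasp point.
Start: joints at [-1.323, 0.087, 1.371, -0, 1.684, -0.103], TCP at [0.189, -0.517, 0.196] pointing down, gripper open.
Joint ranges: [-3.1, 3.1], [-0.76, 2.03], [0.27, 2.55], [-1.08, 4.22], [0.17, 2.65], [-2.57, 2.57]. Speed limits (rad/s): [2.79, 2.79, 3.14, 3.14, 3.14, 3.14].

## Interface

Orientations are given as [roll, pitch, yaw] about the fixed x, y, z axes, in that order (R = Rz(yaw) Ry(pitch) Rx(roll)).
In Python, from bench import robot gives the robot as it stands.
- The arm moves only by the tool carry_out, never from a script. Its argument "increments" is a list of rows, each a list of 3 entries, a list of its own where there are three numbers: the closure in counts, from 0 (fully open) to 255 (shut), then the shift along the tool's x, y, z in mm, then the turn about the tool's z in degrees. In form: [[fingers, [dx, dy, dz], twist], ...]. A call has 1 to 8 rows; each row shifts and turns the commanded pose from where the row before left it, along the tool's axes as they then stand; what a row does not reach is not made up. A row lasts 1/10 s, in which the tool goes at most 50 mm and 8.59 degrees, less where a joint would pass 70% of its speed; a pose out of reach is approached as far as the arm can. A call with a gripper value outside its range is refused whole. The fingers move at their own pace and stop on an object; the grip force is fixed at half the most. Time passes only in rows, so rows that do not move let the fingers close. It gives the time, the measured TCP pose, the force, the opening and the grip force at its end, in the units of the state.
- robot.get_obs(): the state, without advancing time (a new reading comes with each control period).
- robot.snapshot(name): name is "scene" or "top"; returns the picture (384x512x3 uint8, blue, green, red); there is no depth.
- robot.get_calibration(name): a dict with "vfov" (degrees; the focal length in pixels is half the picture's height over the tangent of half this angle, whatever the lens; pixels are square), "cx", "cy" (the principal point, pixels), "T" (4x4, takes a point from camera to world coordinates). Camera axes: x right, y down, z forward; pixel columns grow to the right and rows downward; lengths in m; the calibration is good to about 2 mm. A picture is of the moment at which its call begins. get_calibration takes no time and is no camera call.
- robot.close_job(): hands the job in; it is judged then, once.
The state is a dict: "time": time; "joint_positions": joint angles; "qvel": joint speeds; "joint_torque": joint torques, N m; "tool_pos": TCP position; "ee_rot": TCP orientation; "wrist_force": force on the tool from outside, world axes, zero at the start; "wrist_torque": the same for the moment, N m; "width": finger opening in m; "finger_force": force on a finger pad.
Only numpy, scipy, OpenCV 4.12 (cv2) and the standard library are available. Lean on these libraries where they do the work, as an engineer would, in place of code of your own. Each camera call takes 0.05 s, during which the arm holds its last target. There are 200 camera calls.

## Working session

There is one attempt and no reset: what is moved stays moved. The work goes in short steps, Python scripts to look and compute and a tool call to move; the robot and the scene stay as the last step left them, time stands still between calls to the robot, and variables do not carry over. Pictures are saved under pics/ and viewed, at most 10 in all, crops included, and the job is handed in when it is done.

Besides the shell and the picture viewer there is one more tool, called in YAML: its name, and indented under it one key for each argument. carry_out: Moves the arm, as the interface text tells. Its arguments: {"type":"object","properties":{"increments":{"type":"array","items":{"type":"array"}}},"required":["increments"]}

```bash
mkdir -p pics; python3 - <<'E'
from bench import robot
import cv2,numpy as np
for n in("scene","top"):
    cv2.imwrite(f"pics/{n}0.png",cv2.resize(robot.snapshot(n),(800,600),interpolation=cv2.INTER_CUBIC))
    c=robot.get_calibration(n);print(n,c)
print(robot.get_obs())
E
```

```text
scene {'vfov': 42.6316876893852, 'cx': 260.97787599586934, 'cy': 192.1117955648945, 'T': array([[ 0.29481644, -0.53546145,  0.79143181, -0.82811285],
       [-0.95546431, -0.15384861,  0.2518304 , -0.43362923],
       [-0.01308479, -0.83042859, -0.5569714 ,  1.01483193],
       [ 0.        ,  0.        ,  0.        ,  1.        ]])}
top {'vfov': 53.383434387513844, 'cx': 252.76176869295534, 'cy': 193.17130120203575, 'T': array([[ 0.05158827, -0.97124465,  0.23242738,  0.3120651 ],
       [-0.99866728, -0.05052562,  0.01052706, -0.0383457 ],
       [ 0.00151919, -0.23266069, -0.97255678,  1.13580991],
       [ 0.        ,  0.        ,  0.        ,  1.        ]])}
{'time': 0.1, 'joint_positions': array([-1.32306072e+00,  8.78516704e-02,  1.37206816e+00,  3.45611614e-05,
        1.68359296e+00, -1.03104085e-01]), 'qvel': array([ 0.00047976, -0.00127429, -0.00405835, -0.00099798,  0.00123764,
       -0.00045018]), 'joint_torque': array([ 2.25751239e-03, -3.41251945e+01, -3.03302872e+01,  7.19424058e-02,
        3.03787517e-02, -9.98526343e-05]), 'tool_pos': array([ 0.18890985, -0.51600852,  0.19535505]), 'ee_rot': array([-3.13968625e+00, -2.31790011e-04,  3.50843333e-01]), 'wrist_force': array([0.77806613, 0.17489849, 0.33145813]), 'wrist_torque': array([-0.06011608,  0.03521492, -0.00232322]), 'finger_force': 0.0, 'width': 0.09363156288847584}
```

View pics/scene0.png

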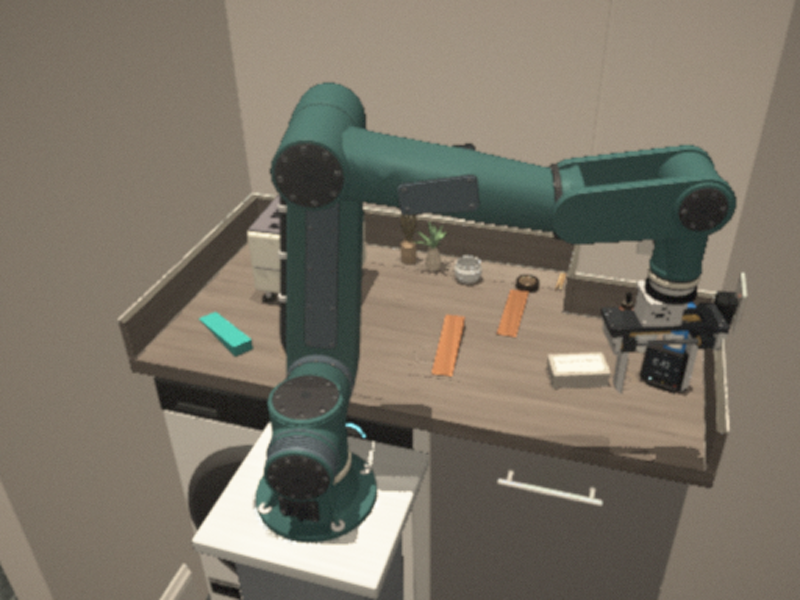

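View pics/top0.png

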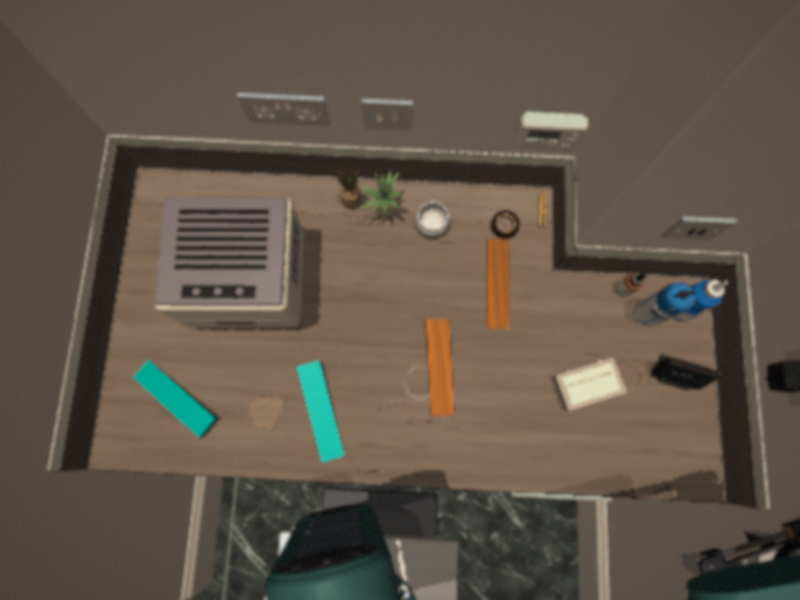

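The scene view shows the dehumidifier at back left (hidden by the arm). There are two orange wedges, at top-view (440,367) and (498,282), and turquoise look-alikes at (175,400) and (320,410). Enlarged crops should show which wedge is the thick one.

```bash
python3 - <<'E'
from bench import robot
import cv2,numpy as np
t=robot.snapshot("top");s=robot.snapshot("scene")
def crop(im,x,y,w,h,k):return cv2.resize(im[y:y+h,x:x+w],None,fx=k,fy=k,interpolation=cv2.INTER_CUBIC)
a=crop(t,260,140,80,130,4.6);b=crop(s,260,170,100,80,4)
b=cv2.copyMakeBorder(b,0,a.shape[0]-b.shape[0],0,0,cv2.BORDER_CONSTANT)
cv2.imwrite("pics/wedges.png",np.hstack([a,b]))
cv2.imwrite("pics/dehum.png",crop(t,90,115,130,105,5.7))
print(a.shape)
E
```

```text
(598, 368, 3)
```

View pics/wedges.png

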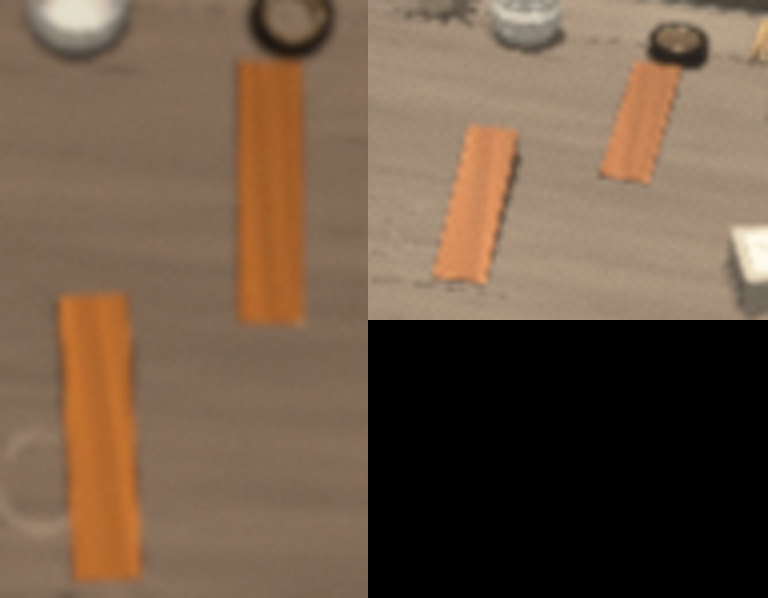

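View pics/dehum.png

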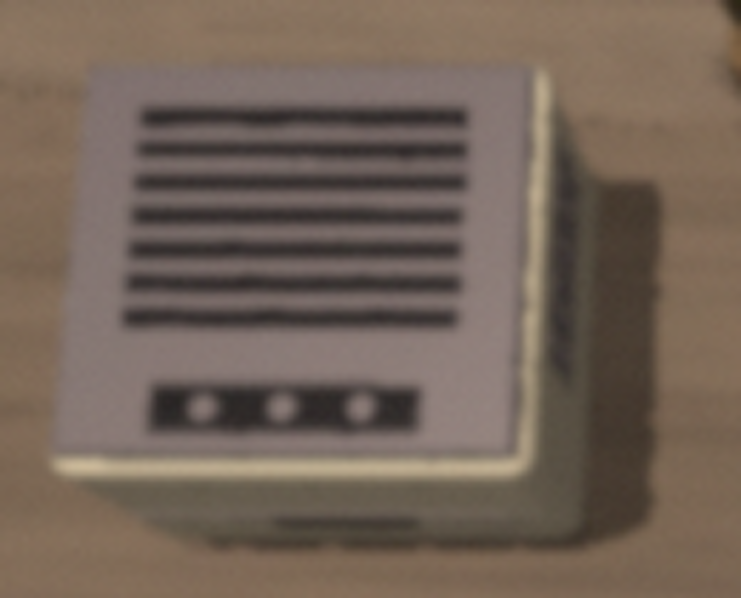

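Crop origins are top (260,140)×4.6 and top (90,115)×5.7. The left wedge has a dark side wall that grows towards its far end, so it looks like the thick one with its thin end towards the robot. I'll check by back-projecting the corners.

```bash
cat > h.py <<'E'
from bench import robot
import numpy as np, cv2
def cal(n):
    c=robot.get_calibration(n);f=192/np.tan(np.radians(c["vfov"]/2));return c,f
def back(n,uv,z):
    c,f=cal(n);T=c["T"];o=[]
    for u,v in np.atleast_2d(uv):
        d=T[:3,:3]@[(u-c["cx"])/f,(v-c["cy"])/f,1];o.append(T[:3,3]+d*(z-T[2,3])/d[2])
    return np.array(o)
def proj(n,P):
    c,f=cal(n);T=c["T"];p=(np.atleast_2d(P)-T[:3,3])@T[:3,:3];return p[:,:2]/p[:,2:]*f+[c["cx"],c["cy"]]
E
cat > a.py <<'E'
from h import *
from scipy.optimize import least_squares
np.set_printoptions(precision=4,suppress=True)
b=np.array([[50,472],[528,475],[549,66],[90,66]])/5.7+[90,115]-.4
for z in(.208,.242):
    P=back("top",b,z);print(z,P[:,:2].tolist(),np.linalg.norm(P-np.roll(P,-1,0),axis=1))
def box(p,H):
    c,s=np.cos(p[2]),np.sin(p[2])
    L=np.array([[-.1,.11,H],[-.1,-.11,H],[.1,-.11,H],[.1,.11,H]])
    return np.c_[L[:,:2]@np.array([[c,s],[-s,c]])+p[:2],L[:,2]]
for H in(.208,.242):
    r=least_squares(lambda p:(proj("top",box(p,H))-b).ravel(),[.55,.35,0]);print(H,r.x,r.fun)
im=robot.snapshot("top");sc=robot.snapshot("scene")
for n,I in(("top",im),("scene",sc)):
    hsv=cv2.cvtColor(I,cv2.COLOR_BGR2HSV);m=cv2.inRange(hsv,(4,110,90) if n=="top" else (4,100,90),(18,255,255))
    for c in cv2.findContours(m,0,1)[0]:
        if cv2.contourArea(c)>300:
            q=cv2.boxPoints(cv2.minAreaRect(c));P=back(n,q,0.01)
            print(n,q.tolist(),"\n",P[:,:2].tolist(),np.linalg.norm(P-np.roll(P,-1,0),axis=1),cv2.contourArea(c))
E
python3 a.py
```

```text
0.208 [[0.5029978576150477, 0.3550368105628232], [0.5124995326010208, 0.14644776604172205], [0.7040687021570122, 0.15497794635859435], [0.6931086147465991, 0.3644740931863498]] [0.2088 0.1918 0.2098 0.1903]
0.242 [[0.49600104335734774, 0.3406211363841437], [0.5051545253076626, 0.13967592863119943], [0.6897035588576654, 0.1478935167594704], [0.6791451086440776, 0.34971258565829766]] [0.2012 0.1847 0.2021 0.1834]
0.208 [0.6037 0.2553 0.0474] [-2.4068  1.5952  2.1859  1.4608  2.0149 -1.6129 -1.7801 -1.9947]
0.242 [0.5935 0.2446 0.0471] [-4.2386  2.8678  3.7909  2.7734  3.6944 -3.1323 -3.2183 -3.5511]
top [[271.3232116699219, 203.14089965820312], [287.8563537597656, 202.27072143554688], [291.2044372558594, 265.88397216796875], [274.6712951660156, 266.754150390625]] 
 [[0.5531819017881398, -0.08359608415044407], [0.558447585916937, -0.1332630994495786], [0.3704117027831865, -0.14866085840193768], [0.36545670316641954, -0.10087632081100573]] [0.0499 0.1887 0.048  0.1885] 975.5
top [[310.9999694824219, 209.99998474121094], [310.9999694824219, 151.99998474121094], [325.9999694824219, 151.999
[... 332 characters left out ...]
99.31759643554688], [298.11798095703125, 202.50430297851562], [288.76177978515625, 241.80044555664062]] 
 [[0.35627724712806863, -0.10281883835315508], [0.5789233834580652, -0.07482965893128524], [0.5728508800937093, -0.1255219016380238], [0.3528200221717219, -0.1480404914893274]] [0.2244 0.0511 0.2212 0.0454] 491.5
scene [[317.1068420410156, 213.18988037109375], [325.6127624511719, 182.81155395507812], [338.1869201660156, 186.33233642578125], [329.6809997558594, 216.71066284179688]] 
 [[0.5287048245952317, -0.2031597009089469], [0.7268557292480766, -0.1944828926777986], [0.715860931544879, -0.24389662513957133], [0.5207165690692399, -0.24828121967126185]] [0.1983 0.0506 0.1952 0.0458] 350.5
```

```bash
cat > b.py <<'E'
from h import *
from scipy.optimize import minimize
np.set_printoptions(precision=4,suppress=True)
im={n:robot.snapshot(n) for n in("top","scene")}
def soft(n):
    hsv=cv2.cvtColor(im[n],cv2.COLOR_BGR2HSV).astype(float);s=hsv[...,1]
    return s*((hsv[...,0]<20))
def wedge(p,T,d):
    a=p[2]+(np.pi if d<0 else 0);c,s=np.cos(a),np.sin(a)
    L=np.array([[.09,.022,.003],[.09,-.022,.003],[-.09,-.022,T],[-.09,.022,T]])
    return np.c_[L[:,:2]@np.array([[c,s],[-s,c]])+p[:2],L[:,2]]
def rend(n,P):
    m=np.zeros((384,512),np.uint8);cv2.fillConvexPoly(m,np.round((proj(n,P))*256).astype(np.int32),255,cv2.LINE_AA,8)
    return cv2.GaussianBlur(m.astype(float)/255,(0,0),.7)
def run(p0,cams,label):
    for T in(.028,.007):
        for d in(1,-1):
            rois=[]
            for n in cams:
                u=proj(n,[[p0[0],p0[1],0]])[0].astype(int);sl=np.s_[u[1]-38:u[1]+39,u[0]-13:u[0]+14] if n=="top" else np.s_[u[1]-26:u[1]+27,u[0]-20:u[0]+21]
                S=soft(n)[sl];rois.append((n,sl,S))
            def cost(p):
                e=0
                for n,sl,S in rois:
                    r=rend(n,wedge(p,T,d))[sl];A=np.c_[r.ravel(),np.ones(r.size)];e+=np.linalg.lstsq(A,S.ravel(),rcond=None)[1].sum()/S.var()/S.size
                return e
            r=minimize(cost,p0,method="Nelder-Mead",options=dict(initial_simplex=np.array(p0)+np.array([[0,0,0],[.01,0,0],[0,.01,0],[0,0,.05]])))
            print(label,cams,T,d,r.x,round(r.fun,4))
for cams in(("top",),("top","scene")):
    run([.46,-.117,.08],cams,"L");run([.63,-.225,0],cams,"R")
# box overlay
t=im["top"];k=5
I=cv2.resize(t[115:220,85:235],None,fx=k,fy=k,interpolation=cv2.INTER_CUBIC)
x,y,w=.6037,.2553,.0474;c,s=np.cos(w),np.sin(w)
for z,col in((.208,(0,0,255)),(.034,(0,255,0)),(0,(255,0,0))):
    L=np.array([[-.1,.11],[-.1,-.11],[.1,-.11],[.1,.11]])@np.array([[c,s],[-s,c]])+[x,y]
    q=(proj("top",np.c_[L,np.full(4,z)])-[85,115]+.5)*k-.5
    cv2.polylines(I,[np.round(q).astype(np.int32)],True,col,1,cv2.LINE_AA)
cv2.imwrite("pics/boxov.png",I)
E
python3 b.py
```

```text
L ('top',) 0.028 1 [ 0.4615 -0.1162  0.0767] 0.0269
L ('top',) 0.028 -1 [ 0.4596 -0.1164  0.0989] 0.025
L ('top',) 0.007 1 [ 0.4621 -0.117   0.0838] 0.0184
L ('top',) 0.007 -1 [ 0.4619 -0.1171  0.0886] 0.0169
R ('top',) 0.028 1 [ 0.6295 -0.2231 -0.0047] 0.0656
R ('top',) 0.028 -1 [ 0.6302 -0.223   0.0369] 0.0818
R ('top',) 0.007 1 [ 0.6326 -0.2246  0.0126] 0.0518
R ('top',) 0.007 -1 [ 0.632  -0.2247  0.0195] 0.0527
L ('top', 'scene') 0.028 1 [ 0.4614 -0.1158  0.0925] 0.3849
L ('top', 'scene') 0.028 -1 [ 0.4592 -0.1158  0.0975] 0.0665
L ('top', 'scene') 0.007 1 [ 0.4616 -0.1157  0.0945] 0.2527
L ('top', 'scene') 0.007 -1 [ 0.4619 -0.1155  0.0927] 0.1988
R ('top', 'scene') 0.028 1 [ 0.629  -0.2235  0.0086] 0.3702
R ('top', 'scene') 0.028 -1 [ 0.6291 -0.2236  0.0212] 0.2664
R ('top', 'scene') 0.007 1 [ 0.6317 -0.224   0.0151] 0.1733
R ('top', 'scene') 0.007 -1 [ 0.6316 -0.224   0.0147] 0.1511
```

View pics/boxov.png

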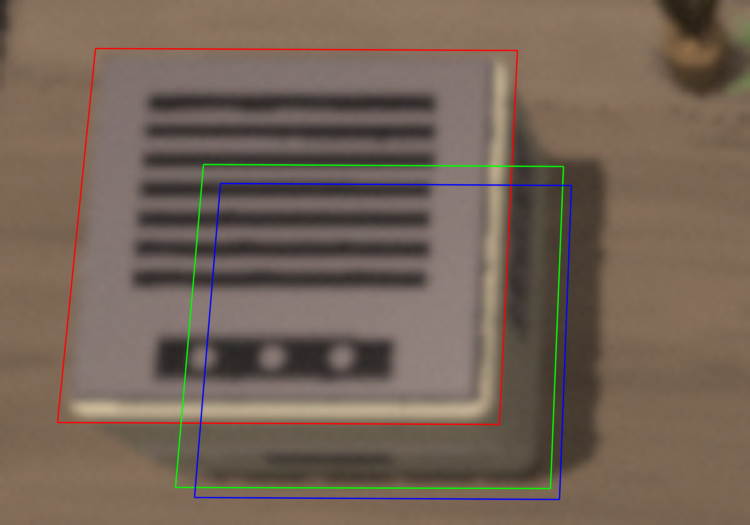

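The overlay shows the box drawn about 5% larger than it appears, both at the top and at the bottom edge. The cause is either rounding of the box edges or lens distortion, so I'll check how straight the rim lines are.

```bash
cat > c.py <<'E'
from h import *
np.set_printoptions(precision=2,suppress=True)
g=cv2.cvtColor(robot.snapshot("top"),cv2.COLOR_BGR2GRAY).astype(float)
# back rim: 800-scale (115,137)->(570,157); left rim (107,145)->(55,460)
def line(a,b,horizontal,h=5):
    a=np.array(a)*.64;b=np.array(b)*.64;X=[];Y=[]
    i=0 if horizontal else 1
    for t in range(int(min(a[i],b[i]))+3,int(max(a[i],b[i]))-3):
        m=a[1-i]+(t-a[i])/(b[i]-a[i])*(b[1-i]-a[1-i]);r=np.arange(int(round(m))-h,int(round(m))+h+1)
        v=g[r,t] if horizontal else g[t,r]
        w=np.clip(v-np.median(v)-5,0,None)
        if w.sum()>0:X.append(t);Y.append((w*r).sum()/w.sum())
    X=np.array(X);Y=np.array(Y);L=X[-1]-X[0];x=(X-X.mean())/L*2
    ok=np.ones(len(x),bool)
    for _ in range(4):
        p=np.polyfit(x[ok],Y[ok],2);r=Y-np.polyval(p,x);ok=abs(r)<2.5*r[ok].std()+.05
    print("sagitta px",p[0],"L",L,"resid",r[ok].std(),ok.sum(),len(x))
line((115,137),(570,157),True);line((107,145),(55,460),False)
line((580,246),(745,255),True);line((743,260),(765,500),False)
I=robot.snapshot("top");hsv=cv2.cvtColor(I,cv2.COLOR_BGR2HSV)
m=cv2.inRange(hsv,(75,110,60),(98,255,255));m[300:]=0
for c in cv2.findContours(m,0,1)[0]:
    if cv2.contourArea(c)>300:
        q=cv2.boxPoints(cv2.minAreaRect(c));P=back("top",q,0.015);print(q.mean(0),np.linalg.norm(P-np.roll(P,-1,0),axis=1))
E
python3 c.py
```

```text
sagitta px -0.15500521249569327 L 284 resid 0.11302005015618012 285 285
sagitta px -0.09319164676515632 L 195 resid 0.08650924476881691 196 196
sagitta px -0.0361345797369389 L 98 resid 0.1648384271709935 99 99
sagitta px 0.1251324922595292 L 147 resid 0.07942282916286694 148 148
[204.91 262.76] [0.05 0.18 0.04 0.18]
[111.72 254.41] [0.05 0.18 0.05 0.17]
```

The rims are straight, so it is a pinhole lens and the box edges are simply rounded. The left wedge is the thick one: origin (0.459, -0.116), thick end away from the robot, tip towards it. I'll go to it with yaw ≈ 3.239, which leaves j6 near 0 for the insertion.

carry_out:
  increments:
    - [0,[33,-19,0],0]
    - [0,[33,-19,0],0]
    - [0,[33,-19,0],0]
    - [0,[33,-19,0],0]
    - [0,[33,-19,0],0]
    - [0,[33,-19,0],0]
    - [0,[33,-19,0],0]
    - [0,[33,-19,0],0]

```text
time: 1.3
tool_pos: [0.3855, -0.2818, 0.1966]
ee_rot: [3.141, -0.0, 0.351]
wrist_force: [0.4, -1.0, 0.0]
width: 0.0939
finger_force: 0.0
```

carry_out:
  increments:
    - [0,[33,-19,0],0]
    - [0,[33,-19,0],0]
    - [0,[33,-19,0],0]
    - [0,[33,-19,0],0]
    - [0,[33,-19,10],0]
    - [0,[33,-18,10],0]
    - [0,[0,0,20],-8.5]
    - [0,[0,0,20],-8.5]

```text
time: 2.1
tool_pos: [0.5328, -0.1077, 0.136]
ee_rot: [3.141, -0.0, 0.656]
wrist_force: [-0.4, -0.3, 0.5]
width: 0.0938
finger_force: 0.0
```

carry_out:
  increments:
    - [0,[0,0,20],-8.5]
    - [0,[0,0,0],-8.5]
    - [0,[0,0,0],-8.5]
    - [0,[0,0,0],-8.5]
    - [0,[0,0,0],-8.5]
    - [0,[0,0,0],-8.5]
    - [0,[0,0,0],-8.5]
    - [0,[0,0,0],-8.5]

```text
time: 2.9
tool_pos: [0.5319, -0.1089, 0.1165]
ee_rot: [3.141, 0.0, 1.84]
wrist_force: [0.2, 0.6, 0.1]
width: 0.0937
finger_force: 0.0
```

carry_out:
  increments:
    - [0,[0,0,0],-8.5]
    - [0,[0,0,0],-8.5]
    - [0,[0,0,0],-8.5]
    - [0,[0,0,0],-8.5]
    - [0,[0,0,0],-8.5]
    - [0,[0,0,0],-8.5]
    - [0,[0,0,0],-8.5]
    - [0,[0,0,0],-8.5]

```text
time: 3.7
tool_pos: [0.5318, -0.1089, 0.1164]
ee_rot: [-3.141, 0.0, 3.027]
wrist_force: [-0.4, 0.2, -0.5]
width: 0.0941
finger_force: 0.0
```

carry_out:
  increments:
    - [0,[0,0,10],-6.2]
    - [0,[0,0,15],-6.2]
    - [0,[0,0,20],0]
    - [0,[0,0,20],0]
    - [0,[0,0,15],0]
    - [0,[0,0,10],0]
    - [0,[0,0,6],0]
    - [0,[0,0,3],0]

```text
time: 4.5
tool_pos: [0.5319, -0.1089, 0.0171]
ee_rot: [-3.142, -0.0, -3.046]
wrist_force: [1.3, -0.8, -0.5]
width: 0.0941
finger_force: 0.0
```

carry_out:
  increments:
    - [0,[0,0,0],0]
    - [120,[0,0,0],0]
    - [180,[0,0,0],0]
    - [255,[0,0,0],0]
    - [255,[0,0,0],0]
    - [255,[0,0,0],0]
    - [255,[0,0,0],0]
    - [255,[0,0,0],0]

```text
time: 5.3
tool_pos: [0.5318, -0.1089, 0.0174]
ee_rot: [-3.141, -0.0, -3.046]
wrist_force: [-1.2, 0.4, 3.2]
width: 0.0413
finger_force: 1.9
```

carry_out:
  increments:
    - [255,[0,0,0],0]
    - [255,[0,0,0],0]
    - [255,[0,0,0],0]
    - [255,[0,0,0],0]

```text
time: 5.7
tool_pos: [0.5321, -0.109, 0.0178]
ee_rot: [-3.141, 0.001, -3.046]
wrist_force: [-0.5, 0.2, 3.7]
width: 0.0096
finger_force: 1.8
```

```bash
python3 - <<'E'
from h import *
t=robot.snapshot("top");s=robot.snapshot("scene")
o=robot.get_obs();print(o["width"],o["finger_force"],o["wrist_force"],o["tool_pos"])
a=cv2.resize(t[130:290,230:350],None,fx=3.5,fy=3.5,interpolation=3);b=cv2.resize(s[150:260,150:350],None,fx=1.9,fy=1.9,interpolation=3)
b=cv2.copyMakeBorder(b,0,a.shape[0]-b.shape[0],0,0,cv2.BORDER_CONSTANT);cv2.imwrite("pics/grasp.png",np.hstack([a,b]))
E
```

```text
0.0023358763534058143 1.991323940892471 [-0.39817913  0.05860714  4.19449328] [ 0.53210772 -0.10902755  0.01780474]
```

View pics/grasp.png

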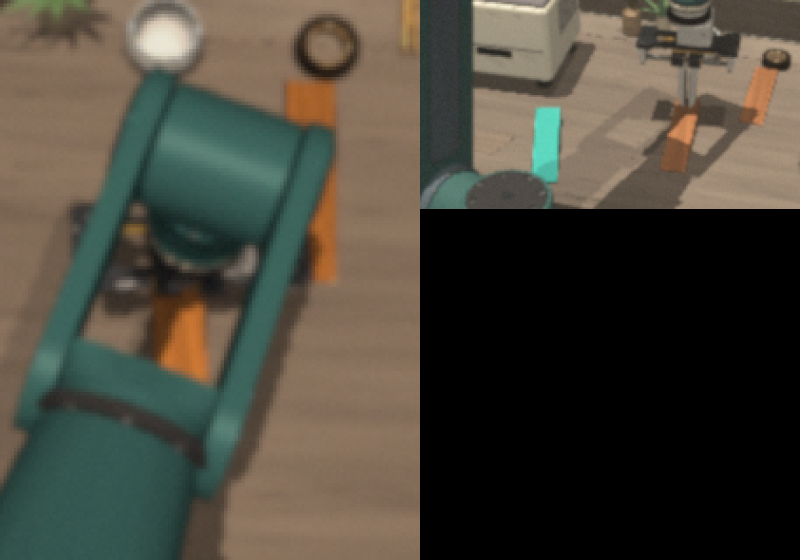

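The fingers shut completely (2 mm) with an upward force of about 4 N, and the wedge at scene raw (277,239)–(292,205) has not visibly moved. So the tips slid over the top of it. I'll check the tip length and the geometry by numbers.

```bash
python3 - <<'E'
from h import *
np.set_printoptions(precision=4,suppress=True)
print("tips",robot.tcp_to_tips,[a for a in dir(robot) if a[0]!='_'])
o=robot.get_obs();p=o["tool_pos"]
print(p,o["ee_rot"],o["wrist_force"],o["joint_positions"])
for z in(.0038,.028,.1):print(z,proj("scene",[[p[0],p[1],z]]),proj("top",[[p[0],p[1],z]]))
E
```

```text
tips 0.014 ['IKError', 'close_job', 'get_calibration', 'get_obs', 'snapshot', 'tcp_to_tips']
[ 0.5321 -0.109   0.0178] [-3.1412  0.0007 -3.0456] [-0.3982  0.0586  4.1945] [-0.3064  0.176   1.6359 -0.0001  1.3289 -1.9732]
0.0038 [[290.7344 209.6356]] [[279.3696 210.8271]]
0.028 [[290.878 203.984]] [[279.9374 209.2891]]
0.1 [[291.319  186.6294]] [[281.7758 204.3083]]
```

carry_out:
  increments:
    - [255,[0,0,-10],0]
    - [200,[0,0,-30],0]
    - [0,[0,0,-40],0]
    - [0,[0,0,-40],0]
    - [0,[-45,0,0],0]
    - [0,[-45,0,0],0]
    - [0,[-45,0,0],0]
    - [0,[0,0,0],0]

```text
time: 6.6
tool_pos: [0.6691, -0.095, 0.1326]
ee_rot: [3.139, -0.004, -3.044]
wrist_force: [-0.3, 0.3, -1.7]
width: 0.0531
finger_force: 0.0
```

```bash
sed -n '/^# box/q;p' b.py > b2.py; python3 b2.py; python3 - <<'E'
from h import *
s=robot.snapshot("scene");cv2.imwrite("pics/s2.png",cv2.resize(s[140:250,150:310],None,fx=5,fy=5,interpolation=2))
E
```

```text
L ('top',) 0.028 1 [ 0.4435 -0.1445 -0.1142] 0.2494
L ('top',) 0.028 -1 [ 0.4785 -0.0978 -0.0707] 0.4917
L ('top',) 0.007 1 [ 0.4841 -0.0983 -0.0686] 0.5215
L ('top',) 0.007 -1 [ 0.4838 -0.0984 -0.0682] 0.5162
R ('top',) 0.028 1 [ 0.629  -0.2232 -0.0065] 0.1577
R ('top',) 0.028 -1 [ 0.6304 -0.2231  0.0361] 0.1652
R ('top',) 0.007 1 [ 0.6322 -0.2246  0.012 ] 0.1455
R ('top',) 0.007 -1 [ 0.6324 -0.2247  0.0184] 0.1449
L ('top', 'scene') 0.028 1 [ 0.4308 -0.1215  0.1174] 1.1666
L ('top', 'scene') 0.028 -1 [ 0.4538 -0.1165  0.0964] 1.0037
L ('top', 'scene') 0.007 1 [ 0.4573 -0.1138  0.1214] 1.1533
L ('top', 'scene') 0.007 -1 [ 0.4638 -0.1123  0.112 ] 1.1075
R ('top', 'scene') 0.028 1 [ 0.6274 -0.2237  0.007 ] 0.4754
R ('top', 'scene') 0.028 -1 [ 0.6297 -0.2235  0.0188] 0.3591
R ('top', 'scene') 0.007 1 [ 0.6311 -0.2238  0.0131] 0.2676
R ('top', 'scene') 0.007 -1 [ 0.6315 -0.2239  0.0094] 0.2472
```

View pics/s2.png

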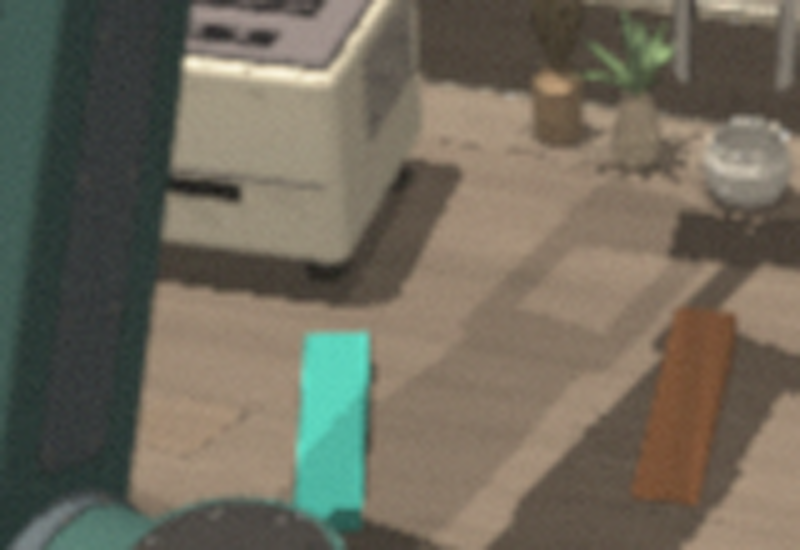

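This view shows the box's short foot at crop (325,271), raw (215,194). The wedge has not moved: its near corners are raw (276.4,239.6) and (289.6,240.6), its far corners (285,201.6) and (297,203.6). I'll triangulate the end heights of both wedges.

```bash
python3 - <<'E'
from h import *
from scipy.optimize import least_squares
np.set_printoptions(precision=4,suppress=True)
for n,t,s in(("Lfar",(280.3,204.1),(291,202.4)),("Lnear",(283.3,265.7),(283,240.1)),("Rfar",(318.9,153.3),(332.25,186.25)),("Rnear",(318.9,210.2),(324.25,215.1))):
    r=least_squares(lambda P:np.r_[proj("top",P)[0]-t,proj("scene",P)[0]-s],[.5,-.1,0]);print(n,r.x,r.fun)
    for z in(0,.003,.007,.028):print(z,back("top",[t],z)[0,:2],back("scene",[s],z)[0,:2])
E
```

```text
Lfar [ 0.548  -0.1081  0.0242] [-0.5841  0.1744  0.7121 -0.0914]
0 [ 0.5538 -0.1114] [ 0.5804 -0.0978]
0.003 [ 0.5531 -0.1112] [ 0.5762 -0.0988]
0.007 [ 0.5523 -0.1109] [ 0.5707 -0.1001]
0.028 [ 0.5478 -0.1096] [ 0.5415 -0.1071]
Lnear [ 0.37   -0.1258 -0.0016] [-0.3063  0.0899  0.3507 -0.0348]
0 [ 0.3703 -0.1265] [ 0.3677 -0.1252]
0.003 [ 0.3701 -0.1263] [ 0.3641 -0.1261]
0.007 [ 0.3699 -0.126 ] [ 0.3594 -0.1273]
0.028 [ 0.3688 -0.1244] [ 0.3347 -0.1337]
Rfar [ 0.7203 -0.224   0.0048] [-0.5988  0.19    0.7382 -0.1746]
0 [ 0.7227 -0.2266] [ 0.7257 -0.2205]
0.003 [ 0.7217 -0.2261] [ 0.7211 -0.2212]
0.007 [ 0.7202 -0.2255] [ 0.7149 -0.222 ]
0.028 [ 0.7126 -0.222 ] [ 0.6828 -0.2264]
Rnear [ 0.5408 -0.2278 -0.0014] [-0.3649  0.1136  0.4294 -0.0864]
0 [ 0.541  -0.2287] [ 0.5381 -0.2268]
0.003 [ 0.5404 -0.2282] [ 0.5341 -0.2274]
0.007 [ 0.5396 -0.2275] [ 0.5287 -0.2282]
0.028 [ 0.5353 -0.224 ] [ 0.5004 -0.2325]
```

Triangulation confirms that L is the thick wedge with a far end about 26 mm high, and R is flat. The tips were therefore about 20 mm higher than the reported pose says. I'll go back over the grasp point with the fingers open and feel for the worktop.

carry_out:
  increments:
    - [0,[45,0,0],0]
    - [0,[45,0,0],0]
    - [0,[45,0,0],0]
    - [0,[0,0,30],0]
    - [0,[0,0,30],0]
    - [0,[0,0,30],0]
    - [0,[0,0,20],0]
    - [0,[0,0,8],0]

```text
time: 7.55
tool_pos: [0.5289, -0.1086, 0.0182]
ee_rot: [3.141, -0.003, -3.046]
wrist_force: [0.2, 0.1, -0.9]
width: 0.0938
finger_force: 0.0
```

carry_out:
  increments:
    - [0,[0,0,2],0]
    - [0,[0,0,0],0]
    - [0,[0,0,2],0]
    - [0,[0,0,0],0]

```text
time: 7.95
tool_pos: [0.5325, -0.1092, 0.0165]
ee_rot: [-3.141, 0.002, -3.046]
wrist_force: [-0.6, 0.4, -0.2]
width: 0.0942
finger_force: 0.0
```

carry_out:
  increments:
    - [0,[0,0,0],0]
    - [0,[0,0,0],0]

```text
time: 8.15
tool_pos: [0.5321, -0.109, 0.0158]
ee_rot: [-3.141, 0.001, -3.045]
wrist_force: [-0.2, -0.3, 0.2]
width: 0.0944
finger_force: 0.0
```

carry_out:
  increments:
    - [0,[0,0,2],0]
    - [0,[0,0,0],0]
    - [0,[0,0,0],0]

```text
time: 8.45
tool_pos: [0.5317, -0.1089, 0.0132]
ee_rot: [3.142, -0.0, -3.046]
wrist_force: [-0.8, 0.4, 0.1]
width: 0.0942
finger_force: 0.0
```

Nominally the tips are now below the worktop with no contact, so the reported height does read low. I'll keep feeling downwards.

carry_out:
  increments:
    - [0,[0,0,2],0]
    - [0,[0,0,0],0]
    - [0,[0,0,2],0]
    - [0,[0,0,0],0]

```text
time: 8.85
tool_pos: [0.5316, -0.1088, 0.009]
ee_rot: [3.141, -0.001, -3.046]
wrist_force: [0.2, 0.1, 0.5]
width: 0.0943
finger_force: 0.0
```

carry_out:
  increments:
    - [0,[0,0,2],0]
    - [0,[0,0,0],0]
    - [0,[0,0,2],0]
    - [0,[0,0,0],0]

```text
time: 9.25
tool_pos: [0.5316, -0.1089, 0.005]
ee_rot: [3.141, -0.001, -3.046]
wrist_force: [0.4, 0.4, 1.0]
width: 0.0944
finger_force: 0.0
```

carry_out:
  increments:
    - [0,[0,0,2],0]
    - [0,[0,0,0],0]

```text
time: 9.45
tool_pos: [0.5316, -0.1089, 0.0031]
ee_rot: [3.141, -0.0, -3.046]
wrist_force: [-0.3, -0.3, -0.6]
width: 0.0938
finger_force: 0.0
```

carry_out:
  increments:
    - [0,[0,0,2],0]
    - [0,[0,0,0],0]
    - [0,[0,0,2],0]
    - [0,[0,0,0],0]

```text
time: 9.85
tool_pos: [0.5316, -0.1088, -0.0009]
ee_rot: [3.141, -0.001, -3.046]
wrist_force: [0.4, 0.6, 0.2]
width: 0.0937
finger_force: 0.0
```

carry_out:
  increments:
    - [100,[0,0,0],0]
    - [100,[0,0,0],0]
    - [100,[0,0,0],0]
    - [100,[0,0,0],0]

```text
time: 10.25
tool_pos: [0.5319, -0.1089, -0.0006]
ee_rot: [-3.141, 0.0, -3.046]
wrist_force: [-0.6, -0.2, -0.4]
width: 0.0653
finger_force: 0.0
```

carry_out:
  increments:
    - [170,[0,0,0],0]
    - [170,[0,0,0],0]
    - [170,[0,0,0],0]
    - [170,[0,0,0],0]

```text
time: 10.65
tool_pos: [0.5318, -0.1089, -0.0006]
ee_rot: [-3.142, 0.0, -3.046]
wrist_force: [0.2, -0.1, 0.4]
width: 0.0436
finger_force: 30.0
```

The wedge is gripped (43.6 mm, 30 N); the reported height reads about 20 mm low. Before moving, I'll refine the box pose with an overlay on the clear scene picture.

```bash
cat > ov.py <<'E'
from h import *
import sys
def boxpts(p,L):
    c,s=np.cos(p[2]),np.sin(p[2]);L=np.array(L,float);return np.c_[L[:,:2]@np.array([[c,s],[-s,c]])+p[:2],L[:,2]]
def draw(I,n,p,tr):
    for z,col in((.208,(0,0,255)),(.034,(0,255,0))):
        q=tr(proj(n,boxpts(p,[[-.1,.11,z],[-.1,-.11,z],[.1,-.11,z],[.1,.11,z]])));cv2.polylines(I,[np.round(q).astype(np.int32)],True,col,1,16)
    a=np.linspace(0,2*np.pi,40)
    for x,y,z in((-.075,-.085,.012),(.075,-.085,0)):
        q=tr(proj(n,boxpts(p,np.c_[x+.016*np.cos(a),y+.016*np.sin(a),0*a+z])));cv2.polylines(I,[np.round(q).astype(np.int32)],True,(255,0,255),1,16)
if __name__=="__main__":
    p=[.6037,.2553,.0474]
    s=cv2.imread("pics/s2.png")[40:310,150:450];k=2.6
    I=cv2.resize(s,None,fx=k,fy=k*.8,interpolation=3)[:,:]
    I=cv2.resize(s,None,fx=2.2,fy=2.2,interpolation=3)
    draw(I,"scene",p,lambda q:(((q-[150,140]+.5)*5-.5)-[150,40]+.5)*2.2-.5)
    cv2.imwrite("pics/ov2.png",I)
E
python3 ov.py
```

```text
(no output)
```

View pics/ov2.png

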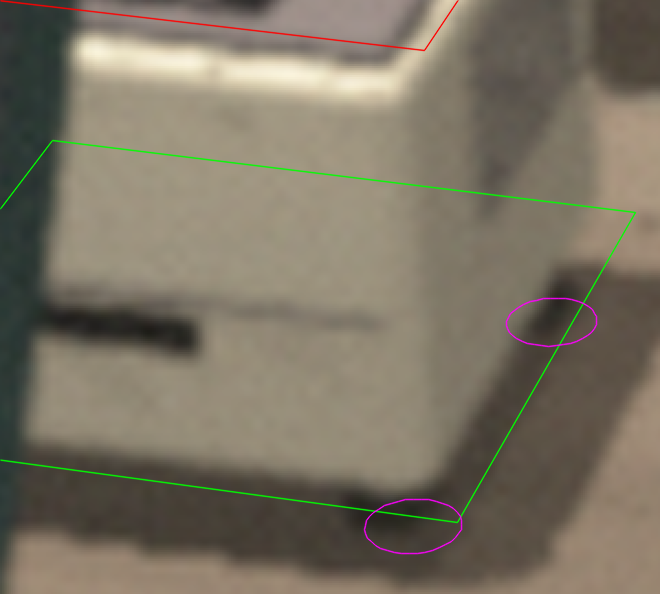

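The overlay (11 px per raw pixel) shows the real body smaller and rounder than the sharp model. The foot's dark patch is around (395,515), against (413,526) predicted. Only box x matters for centring, so I'll measure the flat lilac top plate, which is symmetric, from its edge transitions.

```bash
cat > plate.py <<'E'
from h import *
from scipy.ndimage import map_coordinates
np.set_printoptions(precision=1,suppress=True,linewidth=180)
t=np.mean([robot.snapshot("top").astype(float) for _ in range(4)],0)
def prof(H,p):  # sample box-frame plane z=H
    c,s=np.cos(p[2]),np.sin(p[2])
    def samp(X,Y,z):
        W=np.c_[np.c_[X,Y]@np.array([[c,s],[-s,c]])+p[:2],np.full(len(X),z)];q=proj("top",W)
        return np.array([map_coordinates(t[...,k],[q[:,1],q[:,0]],order=1) for k in range(3)]).T
    return samp
S=prof(.208,[.606,.255,.0474])
u=np.arange(-.12,.1201,.002)
xs=np.mean([S(u,np.full(len(u),y),.208) for y in np.linspace(-.09,.08,25)],0)
ys=np.mean([S(np.full(len(u),x),u,.208) for x in np.linspace(-.085,.085,25)],0)
for nm,a in(("x",xs),("y",ys)):
    print(nm);
    for lo,hi in((-.12,-.07),(.07,.12)):
        k=(u>=lo-1e-6)&(u<=hi+1e-6);print(np.c_[u[k]*1000,a[k]].T)
# yaw: front plate edge position along y, by blue-red difference
E
python3 plate.py
```

```text
x
[[-120.  -118.  -116.  -114.  -112.  -110.  -108.  -106.  -104.  -102.  -100.   -98.   -96.   -94.   -92.   -90.   -88.   -86.   -84.   -82.   -80.   -78.   -76.   -74.   -72.
   -70. ]
 [  73.3   79.5   84.8   86.1   83.9   82.3   81.7   82.2   84.7   94.4  114.2  133.8  146.   143.5  127.1  116.2  114.1  119.1  121.7  115.1  103.7   91.4   82.3   82.3   84.6
    86.7]
 [  85.6   91.4   97.3   99.9   98.7   97.7   97.4   98.2  101.3  113.2  137.2  160.7  174.9  170.6  147.4  128.7  121.   123.8  126.1  119.4  107.5   94.7   85.2   85.2   87.5
    89.7]
 [  96.3  102.7  109.   111.5  109.8  108.2  107.5  108.1  111.5  124.7  151.3  177.   192.1  186.7  161.4  142.2  135.3  139.4  142.1  134.4  121.   106.6   95.8   95.7   98.4
   100.8]]
[[ 70.   72.   74.   76.   78.   80.   82.   84.   86.   88.   90.   92.   94.   96.   98.  100.  102.  104.  106.  108.  110.  112.  114.  116.  118.  120. ]
 [ 70.5  84.8 101.2 111.5 116.  117.9 118.1 118.2 117.7 116.4 113.3 108.5 104.  100.7 100.1 100.2 100.6 100.7 100.5 100.2  99.9 100.  100.5 101.2 101.6 101.8]
 [ 72.1  87.1 104.2 114.9 119.6 
[... 972 characters left out ...]
7.1  146.9  146.8  146.6  146.5  146.   144.6  140.9
   134. ]]
[[ 70.   72.   74.   76.   78.   80.   82.   84.   86.   88.   90.   92.   94.   96.   98.  100.  102.  104.  106.  108.  110.  112.  114.  116.  118.  120. ]
 [ 94.4  94.7  95.   96.9 101.1 107.4 113.7 117.8 119.5 119.9 119.9 119.8 119.9 119.7 119.5 118.8 116.6 111.9 104.8  97.8  93.3  91.3  90.6  90.6  90.3  90.2]
 [ 97.4  97.5  97.9  99.9 104.3 110.7 117.2 121.4 123.1 123.5 123.6 123.4 123.4 123.3 123.2 122.7 121.4 119.  115.9 113.4 111.7 110.9 110.5 110.4 110.2 110.3]
 [109.7 109.9 110.5 112.6 117.5 124.8 132.1 136.6 138.6 139.2 139.2 139.1 139.  138.9 138.7 138.2 137.2 135.7 134.2 133.7 133.5 133.4 133.1 133.  132.8 132.9]]
```

```bash
python3 - <<'E'
from h import *
from scipy.optimize import least_squares
np.set_printoptions(precision=4,suppress=True)
p=[.606,.255];c,s=np.cos(.0474),np.sin(.0474)
for n,t,sc in(("lilacFR",(180.8,194.4),(215.4,153.4)),("rimFR",(182.2,197.9),(217.2,156.6)),("botFR",(191.9,209.3),(218.8,192.5))):
    r=least_squares(lambda P:np.r_[proj("top",P)[0]-t,proj("scene",P)[0]-sc],[.5,.1,.1])
    d=r.x[:2]-p;print(n,r.x,"box frame",[d[0]*c+d[1]*s,-d[0]*s+d[1]*c],r.fun)
o=np.array([215,194.2])
for z in(.009,.012,.015):print(z,back("scene",[o],z))
E
```

```text
lilacFR [0.5245 0.1552 0.1923] box frame [np.float64(-0.08615547445653246), np.float64(-0.09580271868006895)] [-0.4664  0.1239  0.6548  0.0396]
rimFR [0.5179 0.1505 0.1843] box frame [np.float64(-0.0929144569040148), np.float64(-0.10019559345178748)] [ 0.2956 -0.0786 -0.4118 -0.0239]
botFR [0.5163 0.15   0.038 ] box frame [np.float64(-0.09455229832523342), np.float64(-0.1005940508952996)] [-0.4202  0.1126  0.5352  0.0249]
0.009 [[0.5416 0.1787 0.009 ]]
0.012 [[0.5375 0.1768 0.012 ]]
0.015 [[0.5334 0.175  0.015 ]]
```

Triangulating across both views puts the plate at z≈0.192, which gives a box centre of about (0.611, 0.262), yaw 0.047. The short foot is then at about (0.540, 0.174), in line with the foot blob seen directly. Next I'll lift, turn and set the wedge down in front of the foot.

carry_out:
  increments:
    - [255,[0,0,-10],0]
    - [255,[0,0,-15],0]
    - [255,[0,0,-15],0]
    - [255,[0,0,0],8.5]
    - [255,[0,0,0],8.5]
    - [255,[0,0,0],8.5]
    - [255,[0,0,0],8.5]
    - [255,[0,0,0],8.5]

```text
time: 11.65
tool_pos: [0.5321, -0.109, 0.0404]
ee_rot: [3.141, 0.001, 2.49]
wrist_force: [0.1, -0.2, -1.1]
width: 0.0437
finger_force: 30.0
```

carry_out:
  increments:
    - [255,[0,0,0],8.5]
    - [255,[0,0,0],8.5]
    - [255,[0,0,0],8.5]
    - [255,[0,0,0],8.5]
    - [255,[0,0,0],8.5]
    - [255,[0,0,0],7.8]
    - [255,[0,0,0],0]
    - [255,[0,0,0],0]

```text
time: 12.45
tool_pos: [0.532, -0.109, 0.04]
ee_rot: [3.141, 0.0, 1.621]
wrist_force: [-0.0, -0.4, -0.6]
width: 0.0437
finger_force: 30.0
```

carry_out:
  increments:
    - [255,[16,5,0],0]
    - [255,[16,5,0],0]
    - [255,[16,5,0],0]
    - [255,[16,6,0],0]
    - [255,[0,0,15],0]
    - [255,[0,0,15],0]
    - [255,[0,0,7],0]
    - [255,[0,0,0],0]

```text
time: 13.25
tool_pos: [0.5482, -0.0446, 0.0003]
ee_rot: [-3.138, -0.0, 1.617]
wrist_force: [0.1, -0.2, -1.2]
width: 0.0435
finger_force: 30.0
```

carry_out:
  increments:
    - [255,[0,0,1],0]
    - [255,[0,0,1],0]
    - [255,[0,0,1],0]
    - [255,[0,0,0],0]
    - [255,[0,0,0],0]

```text
time: 13.75
tool_pos: [0.5499, -0.0441, -0.0005]
ee_rot: [3.141, 0.0, 1.618]
wrist_force: [0.2, -0.1, -1.0]
width: 0.0436
finger_force: 30.0
```

```bash
python3 - <<'E'
from h import *
np.set_printoptions(precision=4,suppress=True)
s=np.mean([robot.snapshot("scene").astype(float) for _ in range(4)],0).astype(np.uint8);o=robot.get_obs();print(o["tool_pos"],o["ee_rot"],o["wrist_force"])
k=8;I=cv2.resize(s[165:230,185:280],None,fx=k,fy=k,interpolation=2)
P=np.array([[.540,.174,.012],[.540+.0005-.016,.174,.012],[.540+.016,.174,.012]])
for q in (proj("scene",P)-[185,165]+.5)*k:cv2.circle(I,tuple(int(v) for v in q),3,(0,0,255),1)
# expected wedge outline from TCP
p=o["tool_pos"];a=o["ee_rot"][2];c,w=np.cos(a),np.sin(a)
L=np.array([[.163,.022,.003],[.163,-.022,.003],[-.017,-.022,.028],[-.017,.022,.028]])
W=np.c_[L[:,:2]@np.array([[c,w],[-w,c]])+p[:2],L[:,2]]
cv2.polylines(I,[np.int32((proj("scene",W)-[185,165]+.5)*k)],True,(255,0,255),1,16)
cv2.imwrite("pics/pre.png",I);print(W)
E
```

```text
[ 0.5498 -0.044  -0.0005] [3.1414 0.0002 1.618 ] [ 1.0768  0.6582 -1.0603]
[[ 0.5202  0.1178  0.003 ]
 [ 0.5641  0.1199  0.003 ]
 [ 0.5726 -0.0599  0.028 ]
 [ 0.5287 -0.062   0.028 ]]
```

View pics/pre.png

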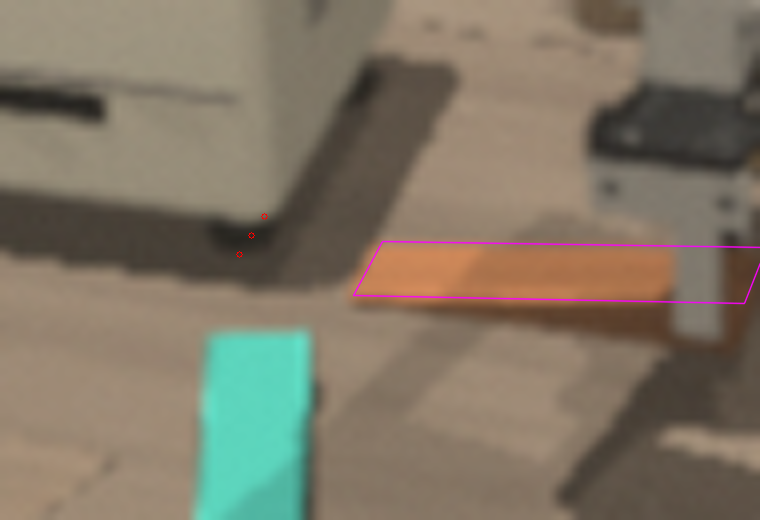

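The wedge outline predicted from the arm pose matches the picture. The foot blob spans x 208–272 with its bottom at y 254, and the predicted sole front is (239,254), so the lateral alignment is good. The load reading still shows the wedge's weight, so I'll seat it on the worktop first.

carry_out:
  increments:
    - [255,[0,1,1],0]
    - [255,[0,0,0],0]
    - [255,[0,0,0],0]

```text
time: 14.25
tool_pos: [0.5508, -0.044, -0.0008]
ee_rot: [3.142, 0.0, 1.618]
wrist_force: [-2.2, 0.3, 5.0]
width: 0.0439
finger_force: 30.0
```

carry_out:
  increments:
    - [140,[0,0,0],0]
    - [140,[0,0,0],0]
    - [140,[0,0,0],0]
    - [200,[0,0,0],0]
    - [200,[0,0,0],0]
    - [200,[0,0,0],0]
    - [200,[0,0,0],0]

```text
time: 14.95
tool_pos: [0.5508, -0.044, -0.0008]
ee_rot: [3.141, 0.0, 1.618]
wrist_force: [-3.1, -0.3, 4.9]
width: 0.0438
finger_force: 30.0
```

carry_out:
  increments:
    - [110,[0,0,0],0]
    - [110,[0,0,0],0]
    - [110,[0,0,0],0]
    - [110,[0,0,0],0]
    - [200,[0,0,0],0]
    - [200,[0,0,0],0]
    - [200,[0,0,0],0]
    - [200,[0,0,0],0]

```text
time: 15.75
tool_pos: [0.5507, -0.0439, -0.0018]
ee_rot: [-3.141, -0.0, 1.618]
wrist_force: [-1.3, 0.5, -0.8]
width: 0.0436
finger_force: 30.0
```

carry_out:
  increments:
    - [200,[10,0,0],0]
    - [200,[15,0,0],0]
    - [200,[15,0,0],0]
    - [200,[15,0,0],0]
    - [200,[10,0,0],0]
    - [200,[5,0,0],0]
    - [200,[0,0,0],0]
    - [200,[0,0,0],0]

```text
time: 16.55
tool_pos: [0.5475, 0.0259, -0.0016]
ee_rot: [3.142, 0.0, 1.618]
wrist_force: [0.1, -0.0, -0.4]
width: 0.0432
finger_force: 30.0
```

carry_out:
  increments:
    - [200,[2,0,0],0]
    - [200,[2,0,0],0]
    - [200,[0,0,0],0]

```text
time: 16.85
tool_pos: [0.5473, 0.0298, -0.0017]
ee_rot: [-3.142, 0.0, 1.617]
wrist_force: [0.5, 0.3, -0.8]
width: 0.0438
finger_force: 30.0
```

carry_out:
  increments:
    - [200,[2,0,0],0]
    - [200,[2,0,0],0]
    - [200,[0,0,0],0]

```text
time: 17.15
tool_pos: [0.5471, 0.0342, -0.0016]
ee_rot: [-3.142, -0.0, 1.618]
wrist_force: [-0.4, 1.2, -0.2]
width: 0.0439
finger_force: 30.0
```

carry_out:
  increments:
    - [200,[2,0,0],0]
    - [200,[1,0,0],0]
    - [200,[0,0,0],0]

```text
time: 17.45
tool_pos: [0.5469, 0.0372, -0.0016]
ee_rot: [3.142, 0.0, 1.618]
wrist_force: [0.4, -0.4, -0.5]
width: 0.044
finger_force: 30.0
```

carry_out:
  increments:
    - [200,[1,0,0],0]
    - [200,[1,0,0],0]
    - [200,[0,0,0],0]

```text
time: 17.75
tool_pos: [0.5468, 0.0391, -0.0017]
ee_rot: [-3.142, 0.0, 1.618]
wrist_force: [-0.1, 0.5, -1.2]
width: 0.0437
finger_force: 30.0
```

carry_out:
  increments:
    - [200,[1,0,0],0]
    - [200,[1,0,0],0]
    - [200,[0,0,0],0]

```text
time: 18.05
tool_pos: [0.5468, 0.0411, -0.0016]
ee_rot: [3.142, 0.0, 1.618]
wrist_force: [-1.1, -0.3, -1.4]
width: 0.0436
finger_force: 30.0
```

carry_out:
  increments:
    - [200,[1,0,0],0]
    - [200,[1,0,0],0]
    - [200,[0,0,0],0]

```text
time: 18.35
tool_pos: [0.5467, 0.0431, -0.0016]
ee_rot: [3.142, 0.0, 1.618]
wrist_force: [-0.3, -0.6, -1.1]
width: 0.0437
finger_force: 30.0
```

carry_out:
  increments:
    - [200,[1,0,0],0]
    - [200,[1,0,0],0]
    - [200,[0,0,0],0]

```text
time: 18.65
tool_pos: [0.5466, 0.0451, -0.0016]
ee_rot: [3.142, 0.0, 1.618]
wrist_force: [0.6, -0.1, -0.9]
width: 0.044
finger_force: 30.0
```

carry_out:
  increments:
    - [200,[1,0,0],0]
    - [200,[1,0,0],0]
    - [200,[0,0,0],0]

```text
time: 18.95
tool_pos: [0.5465, 0.0471, -0.0016]
ee_rot: [3.142, 0.0, 1.618]
wrist_force: [-0.3, -0.1, -1.2]
width: 0.0441
finger_force: 30.0
```

carry_out:
  increments:
    - [200,[1,0,0],0]
    - [200,[1,0,0],0]
    - [200,[0,0,0],0]

```text
time: 19.25
tool_pos: [0.5464, 0.0491, -0.0016]
ee_rot: [3.142, 0.0, 1.618]
wrist_force: [-0.3, -0.3, -0.8]
width: 0.0437
finger_force: 30.0
```

carry_out:
  increments:
    - [200,[1,0,0],0]
    - [200,[1,0,0],0]
    - [200,[0,0,0],0]

```text
time: 19.55
tool_pos: [0.5463, 0.0511, -0.0016]
ee_rot: [3.142, 0.0, 1.618]
wrist_force: [0.0, -1.1, -0.9]
width: 0.0436
finger_force: 30.0
```

carry_out:
  increments:
    - [200,[1,0,0],0]
    - [200,[1,0,0],0]
    - [200,[0,0,0],0]

```text
time: 19.85
tool_pos: [0.5462, 0.0531, -0.0017]
ee_rot: [-3.142, -0.0, 1.618]
wrist_force: [0.0, -0.0, -1.3]
width: 0.0437
finger_force: 30.0
```

carry_out:
  increments:
    - [200,[1,0,0],0]
    - [200,[1,0,0],0]
    - [200,[0,0,0],0]

```text
time: 20.15
tool_pos: [0.5461, 0.0551, -0.0016]
ee_rot: [3.142, 0.0, 1.618]
wrist_force: [1.0, 0.5, -1.2]
width: 0.0433
finger_force: 30.0
```

carry_out:
  increments:
    - [200,[1,0,0],0]
    - [200,[1,0,0],0]
    - [200,[0,0,0],0]

```text
time: 20.45
tool_pos: [0.546, 0.0571, -0.0016]
ee_rot: [3.142, 0.0, 1.618]
wrist_force: [-0.0, -0.6, -1.0]
width: 0.0438
finger_force: 30.0
```

carry_out:
  increments:
    - [200,[1,0,0],0]
    - [200,[0,0,0],0]

```text
time: 20.65
tool_pos: [0.5459, 0.058, -0.0017]
ee_rot: [-3.142, 0.0, 1.618]
wrist_force: [1.2, -1.0, -1.0]
width: 0.0438
finger_force: 30.0
```

carry_out:
  increments:
    - [200,[1,0,0],0]
    - [200,[0,0,0],0]

```text
time: 20.85
tool_pos: [0.5459, 0.059, -0.0016]
ee_rot: [3.142, 0.0, 1.618]
wrist_force: [0.5, 0.0, -0.3]
width: 0.0439
finger_force: 30.0
```

carry_out:
  increments:
    - [200,[1,0,0],0]
    - [200,[0,0,0],0]

```text
time: 21.05
tool_pos: [0.5458, 0.06, -0.0017]
ee_rot: [-3.142, 0.0, 1.618]
wrist_force: [-0.6, -0.5, -0.8]
width: 0.0434
finger_force: 30.0
```

carry_out:
  increments:
    - [200,[1,0,0],0]
    - [200,[0,0,0],0]

```text
time: 21.25
tool_pos: [0.5458, 0.061, -0.0016]
ee_rot: [3.142, 0.0, 1.618]
wrist_force: [-0.3, -0.7, -1.4]
width: 0.0438
finger_force: 30.0
```

carry_out:
  increments:
    - [200,[1,0,0],0]
    - [200,[0,0,0],0]

```text
time: 21.45
tool_pos: [0.5458, 0.062, -0.0016]
ee_rot: [-3.142, 0.0, 1.618]
wrist_force: [0.7, 0.3, -0.4]
width: 0.0434
finger_force: 30.0
```

carry_out:
  increments:
    - [200,[1,0,0],0]
    - [200,[0,0,0],0]

```text
time: 21.65
tool_pos: [0.5457, 0.063, -0.0016]
ee_rot: [3.142, 0.0, 1.618]
wrist_force: [-0.1, 0.3, -0.8]
width: 0.0438
finger_force: 30.0
```

carry_out:
  increments:
    - [200,[1,0,0],0]
    - [200,[0,0,0],0]

```text
time: 21.85
tool_pos: [0.5457, 0.064, -0.0016]
ee_rot: [3.142, 0.0, 1.618]
wrist_force: [0.2, 0.1, -0.9]
width: 0.0436
finger_force: 30.0
```

carry_out:
  increments:
    - [200,[1,0,0],0]
    - [200,[0,0,0],0]

```text
time: 22.05
tool_pos: [0.5456, 0.065, -0.0016]
ee_rot: [3.142, 0.0, 1.618]
wrist_force: [-0.0, -0.6, -1.1]
width: 0.044
finger_force: 30.0
```

carry_out:
  increments:
    - [200,[1,0,0],0]
    - [200,[0,0,0],0]

```text
time: 22.25
tool_pos: [0.5456, 0.0661, -0.0016]
ee_rot: [3.142, 0.0, 1.618]
wrist_force: [0.0, 0.2, -0.8]
width: 0.0438
finger_force: 30.0
```

carry_out:
  increments:
    - [200,[1,0,0],0]
    - [200,[0,0,0],0]

```text
time: 22.45
tool_pos: [0.5455, 0.0671, -0.0016]
ee_rot: [3.142, -0.0, 1.618]
wrist_force: [-0.7, 0.6, -1.2]
width: 0.0436
finger_force: 30.0
```

carry_out:
  increments:
    - [200,[1,0,0],0]
    - [200,[0,0,0],0]

```text
time: 22.65
tool_pos: [0.5455, 0.068, -0.0017]
ee_rot: [-3.142, 0.0, 1.618]
wrist_force: [0.6, 0.3, -1.2]
width: 0.0438
finger_force: 30.0
```

carry_out:
  increments:
    - [200,[1,0,0],0]
    - [200,[0,0,0],0]

```text
time: 22.85
tool_pos: [0.5454, 0.069, -0.0016]
ee_rot: [3.142, 0.0, 1.618]
wrist_force: [-0.3, 0.2, -0.9]
width: 0.0435
finger_force: 30.0
```

carry_out:
  increments:
    - [200,[1,0,0],0]
    - [200,[0,0,0],0]

```text
time: 23.05
tool_pos: [0.5454, 0.07, -0.0016]
ee_rot: [3.142, 0.0, 1.618]
wrist_force: [0.5, -0.5, -1.5]
width: 0.0437
finger_force: 30.0
```

carry_out:
  increments:
    - [200,[1,0,0],0]
    - [200,[0,0,0],0]

```text
time: 23.25
tool_pos: [0.5454, 0.071, -0.0016]
ee_rot: [3.142, 0.0, 1.618]
wrist_force: [-0.3, 0.3, -0.8]
width: 0.0435
finger_force: 30.0
```

carry_out:
  increments:
    - [200,[1,0,0],0]
    - [200,[0,0,0],0]

```text
time: 23.45
tool_pos: [0.5453, 0.072, -0.0016]
ee_rot: [3.142, 0.0, 1.618]
wrist_force: [0.3, 0.8, -1.1]
width: 0.0437
finger_force: 30.0
```

carry_out:
  increments:
    - [200,[1,0,0],0]
    - [200,[0,0,0],0]

```text
time: 23.65
tool_pos: [0.5452, 0.073, -0.0016]
ee_rot: [-3.142, 0.0, 1.618]
wrist_force: [-0.7, -0.4, -0.2]
width: 0.0437
finger_force: 30.0
```

carry_out:
  increments:
    - [200,[1,0,0],0]
    - [200,[0,0,0],0]

```text
time: 23.85
tool_pos: [0.5452, 0.074, -0.0016]
ee_rot: [3.142, 0.0, 1.618]
wrist_force: [0.1, -0.4, -1.9]
width: 0.0437
finger_force: 30.0
```

carry_out:
  increments:
    - [200,[1,0,0],0]
    - [200,[0,0,0],0]

```text
time: 24.05
tool_pos: [0.5451, 0.075, -0.0016]
ee_rot: [3.142, 0.0, 1.618]
wrist_force: [0.3, -0.7, -0.8]
width: 0.0436
finger_force: 30.0
```

carry_out:
  increments:
    - [200,[1,0,0],0]
    - [200,[0,0,0],0]

```text
time: 24.25
tool_pos: [0.5451, 0.076, -0.0016]
ee_rot: [3.142, 0.0, 1.618]
wrist_force: [0.4, 0.4, -0.6]
width: 0.0437
finger_force: 30.0
```

carry_out:
  increments:
    - [200,[1,0,0],0]
    - [200,[0,0,0],0]

```text
time: 24.45
tool_pos: [0.5451, 0.0769, -0.0017]
ee_rot: [-3.142, 0.0, 1.618]
wrist_force: [-0.2, -0.4, -0.6]
width: 0.044
finger_force: 30.0
```

carry_out:
  increments:
    - [200,[1,0,0],0]
    - [200,[0,0,0],0]

```text
time: 24.65
tool_pos: [0.545, 0.0776, -0.0017]
ee_rot: [-3.141, 0.001, 1.618]
wrist_force: [1.1, -2.4, -0.9]
width: 0.0441
finger_force: 30.0
```

carry_out:
  increments:
    - [200,[1,0,0],0]
    - [200,[0,0,0],0]

```text
time: 24.85
tool_pos: [0.545, 0.0783, -0.0018]
ee_rot: [-3.141, 0.001, 1.618]
wrist_force: [-0.7, -4.4, -1.9]
width: 0.0434
finger_force: 30.0
```

Contact: the push has begun to climb, 4.4 N along y. I'll take it up to about 8–9 N in small steps.

carry_out:
  increments:
    - [200,[1,0,0],0]
    - [200,[0,0,0],0]
    - [200,[0,0,0],0]

```text
time: 25.15
tool_pos: [0.5449, 0.0788, -0.0018]
ee_rot: [-3.141, 0.002, 1.618]
wrist_force: [0.2, -6.3, -1.8]
width: 0.0436
finger_force: 30.0
```

carry_out:
  increments:
    - [200,[1,0,0],0]
    - [200,[0,0,0],0]
    - [200,[0,0,0],0]

```text
time: 25.45
tool_pos: [0.5449, 0.0792, -0.0018]
ee_rot: [-3.141, 0.003, 1.618]
wrist_force: [0.5, -6.8, -2.4]
width: 0.0438
finger_force: 30.0
```

carry_out:
  increments:
    - [200,[0.6,0,0],0]
    - [200,[0,0,0],0]
    - [200,[0,0,0],0]

```text
time: 25.75
tool_pos: [0.5449, 0.0793, -0.0018]
ee_rot: [-3.141, 0.004, 1.618]
wrist_force: [0.9, -7.7, -1.2]
width: 0.0441
finger_force: 30.0
```

```bash
python3 - <<'E'
from bench import robot
import numpy as np
f=[]
for _ in range(8):
    robot.snapshot("top");f.append(robot.get_obs()["wrist_force"])
print(np.mean(f,0),np.std(f,0))
E
```

```text
[ 0.15661395 -7.72610104 -2.2006098 ] [0.52817726 0.47249118 0.59225727]
```

A steady 7.7 N, so it is jammed. Now I'll release, rise and check.

carry_out:
  increments:
    - [110,[0,0,0],0]
    - [80,[0,0,0],0]
    - [60,[0,0,0],0]
    - [40,[0,0,0],0]
    - [0,[0,0,0],0]
    - [0,[0,0,-10],0]
    - [0,[0,0,-20],0]
    - [0,[0,0,-30],0]

```text
time: 26.95
tool_pos: [0.5434, 0.0816, 0.0578]
ee_rot: [-3.138, -0.0, 1.618]
wrist_force: [0.4, 0.2, 0.5]
width: 0.0935
finger_force: 0.0
```

carry_out:
  increments:
    - [0,[-30,0,-40],0]
    - [0,[-40,0,-20],0]
    - [0,[-45,0,0],0]
    - [0,[-45,0,0],0]
    - [0,[-45,0,0],0]
    - [0,[0,0,0],0]

```text
time: 27.55
tool_pos: [0.5546, -0.1285, 0.1192]
ee_rot: [3.141, 0.003, 1.611]
wrist_force: [0.5, 0.8, -0.5]
width: 0.0941
finger_force: 0.0
```

```bash
python3 - <<'E'
from ov import *
s=np.mean([robot.snapshot("scene").astype(float) for _ in range(4)],0).astype(np.uint8);t=robot.snapshot("top");print(robot.get_obs()["tool_pos"],robot.get_obs()["time"])
a=cv2.resize(s[165:225,190:260],None,fx=7,fy=7,interpolation=2)
b=cv2.resize(t[125:230,90:230],None,fx=2.2,fy=4,interpolation=2)
b=cv2.resize(t[125:230,130:230],None,fx=3,fy=4*1.0,interpolation=2);b=cv2.resize(t[125:230,130:225],None,fx=3,fy=3,interpolation=2)
b=cv2.copyMakeBorder(b,0,a.shape[0]-b.shape[0],0,0,0);cv2.imwrite("pics/fin.png",np.hstack([a,b]))
E
```

```text
[ 0.55454797 -0.12183074  0.11862891] 27.8
```

View pics/fin.png

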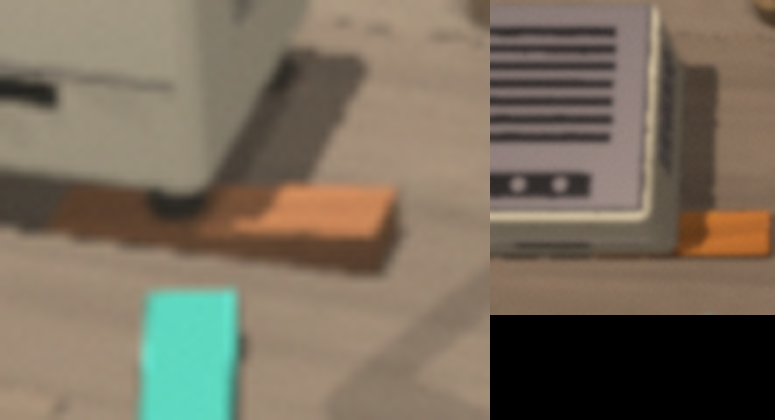

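The final picture shows the wedge under the foot, with the foot blob at (180,205) and its bottom near y 218. The wedge's front top edge at that place is near y 230–236. Centring deserves a numeric check, because the wedge may sit slightly towards the robot.

```bash
python3 - <<'E'
from ov import *
np.set_printoptions(precision=1,suppress=True,linewidth=200)
s=np.mean([robot.snapshot("scene").astype(float) for _ in range(10)],0)
g=s.mean(2)
print("cols",list(range(204,232,2)))
for r in range(186,206):print(r,g[r,204:232:2])
rb=s[...,2]-s[...,0];print("R-B")
for r in range(186,206):print(r,rb[r,204:232:2])
p=np.array([.5449,.0793]);a=1.618;c,w=np.cos(a),np.sin(a)
def wp(x,y,z):return proj("scene",[[p[0]+x*c-y*w,p[1]+x*w+y*c,z]])[0]
for x in(.163,.12,.10,.08,.06,-.017):
    z=.003+.025*(.163-x)/.18;print(x,"front top",wp(x,.022,z),"front bot",wp(x,.022,0),"back top",wp(x,-.022,z))
for fx in(.530,.535,.540,.545):
    A=np.linspace(0,2*np.pi,60);q=proj("scene",np.c_[fx+.016*np.cos(A),.175+.016*np.sin(A),0*A+.0143]);print(fx,"u",q[:,0].min(),q[:,0].max(),"vmax",q[:,1].max())
E
```

```text
cols [204, 206, 208, 210, 212, 214, 216, 218, 220, 222, 224, 226, 228, 230]
186 [139.7 139.9 140.4 140.1 139.3 139.5 137.9 132.3 117.9  94.4  67.2  71.7  82.1  84.9]
187 [139.7 140.  139.7 138.9 139.4 138.6 137.8 131.9 118.3  82.4  65.7  74.5  82.6  83.6]
188 [139.1 138.5 138.7 139.2 139.2 139.  138.5 132.9 112.4  70.5  65.5  76.9  82.3  83.5]
189 [133.6 136.4 138.5 138.7 138.7 139.1 138.2 132.7 102.3  66.1  65.7  79.7  81.1  80.4]
190 [114.1 122.7 130.7 132.5 133.7 137.3 136.1 130.4  88.5  65.   69.8  80.2  80.4  82.7]
191 [ 82.8  93.6 104.9 109.  110.5 125.9 128.1 113.2  71.4  70.7  79.6  85.1  84.5 103.5]
192 [ 67.6  69.5  72.7  72.4  65.8  95.4  99.7  76.2  65.2  77.7  87.   87.3  88.3 130.8]
193 [ 66.7  67.   66.7  60.2  41.5  52.3  51.2  45.1  64.7  80.9  85.8  86.1  91.2 140.9]
194 [ 66.   65.1  66.   61.1  42.4  41.2  39.9  44.5  66.6  83.2  84.5  83.5 102.1 138.4]
195 [ 66.4  66.4  67.   66.   47.8  41.6  43.5  54.3  75.1  83.6  87.6  89.5 127.2 140.6]
196 [ 69.   68.4  69.   69.   59.9  53.7  57.1  68.5  81.7  88.5 111.3 114.7 141.  143.1]
197 [ 70.4  70.8  72.   70.5  68.9
[... 2397 characters left out ...]
8] front bot [196.6 197.5] back top [200.7 190.3]
0.12 front top [207.5 197. ] front bot [207.7 199. ] back top [211.5 190.4]
0.1 front top [212.7 197.1] front bot [212.9 199.8] back top [216.6 190.5]
0.08 front top [217.9 197.2] front bot [218.2 200.5] back top [221.7 190.6]
0.06 front top [223.1 197.3] front bot [223.4 201.2] back top [226.9 190.6]
-0.017 front top [243.7 197.6] front bot [243.9 204.1] back top [247.  190.9]
0.53 u 210.2481007159056 219.0824129864636 vmax 197.36788054425557
0.535 u 210.7657933178129 219.58008529573974 vmax 196.61443474001908
0.54 u 211.2812005671091 220.0755627337767 vmax 195.8643388844975
0.545 u 211.79433756348993 220.56885978860169 vmax 195.117570685582
```

The foot's sole front edge is at row 196.0 and the wedge's front bottom edge at row 200.0. That puts the wedge within about 2 mm of centred under the foot. The foot is still at columns 211–219, as before the push, so the box has not shifted. I'm handing in.

```bash
python3 -c "
from bench import robot
print(robot.close_job())"
```

```text
the job is handed in; nothing more can be done
None
```

I pushed the thicker wedge in from the right under the short front-right foot until it jammed at about 7.7 N, within about 2 mm of centred. The foot shows no shift in the camera view, the gripper is clear, and I handed the job in at about 28 s.

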